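Slide a loaded tray up over a step and home against a buffer

TASK

Take the tray by its red post and slide it, with the bottle standing on it, from the wooden loading deck up over the step and under the side lips of the metal station until the rubber buffer of the blue end stop is pushed fully in; then let go. Slide it gently: do not ram the step, rails or stop, do not carry the tray high through the air, and handle nothing but the tray. The bottle must stay standing on its cork pad, and the things round about must stay where they are.

Things in the scene. Friction and masses are not known exactly. Their poses are not given: they have to be found in the camera images.
- tray: Flat green metal tray, 150 (x) x 100 (y) x 10 mm thick, 0.2 to 0.45 kg. Origin: centre of its underside; x points to its nose (travel direction), z up. The nose's lower edge is bevelled, 6 mm high and 8 mm long. A cork pad for the bottle lies on it and a red post stands at its rear.
- post (a point): Top of the tray's red square upright post (the handle), 18 x 18 mm, 58 mm behind the tray's origin (x = -58 mm); it stands from 10 to 70 mm above the tray's underside.
- pad (a point): Centre of the top of the tray's 60 x 60 mm cork pad, 28 mm ahead of the tray's origin, 12 mm above its underside.
- bottle: Small brown bottle with a black cap, 36 mm diameter, 82 mm tall, about 0.08 kg, standing loose on the cork pad, up to 8 mm off its centre. Origin: centre of its underside.
- loading_deck: Fixed wooden deck on which the tray starts, 128 mm wide. Its flat top is 20 mm above its origin; it reaches from 4 mm to 169 mm behind the origin (along -x); same x direction as the station. Its top lies 5 to 10 mm lower than the station's top, differently each time.
- station: Fixed metal receiving station, 128 mm wide, 225 mm long, with side rails and lips and a blue end stop. Origin: on the table under the middle of its front edge (the step); x is the travel direction, into the station; z up. Its flat top is 24 mm above the origin.
- mouth (a point): On the station's top, mid-channel, 45 mm past the step, where the lips begin. The rails form a channel 104 mm wide from 30 mm past the step on, flared to 122 mm at the step. The lips reach 8 mm inward over each side, undersides 14 mm above the station's top (4 mm of play over the tray), with a sloping lead-in of 15 mm.
- buffer (a joint): Black buffer facing the tray on the end stop: 0 out, 0.008 m fully in, then solid (force rises steeply). About 5 N of friction, stays where pushed; tray drag adds up to 6 N. The stop is set anew each time, not measured, to be felt: the tray's origin is 90 to 110 mm past the step when its nose first touches, 8 mm more when home.
- notebook: Red notebook 148 x 108 x 12 mm with a pen on it; bystander.
- dish: Small round ceramic dish, 72 mm wide, 18 mm high; bystander.
- tongs: Copper tongs, 207 mm long, lying at the right edge of the table; bystander.
There are look-alikes about, which are no part of the job. There is more than one size of the bottle; the job needs the largest.

How it is judged:
By the outcome, as a careful person would: the job done as asked, in the order asked, and still so for the second after the job is handed in, with the robot touching nothing.
It also fails if it takes over 61 s, if anything falls off the work surface, if the arm or the gripper's body presses on something with over 40 N, if the wrist force passes 120 N, or if a joint passes its speed limit or range.

ROBOT

A 6-joint arm with a two-finger parallel gripper is mounted at the origin on a cart in front of the work surface, level with it; the furniture and walls round the work are solid. World frame = base frame: x ahead of the robot, y to its left, z up, the work surface at z = 0. Lengths are in mm, angles in degrees, forces in N, time in s.
With the tool pointing down it reaches from about 300 to 850 mm from the base axis. Payload 4.2 kg.
Tool frame: the origin (TCP) lies midway between the tips of the shut fingers; the grasp point (between the pads) lies 19 mm behind it; z points along the fingers, y is the line along which they close (so a half turn about z gives the same grasp; the last joint's range is limited). The gripper opens to 91 mm and grips with 3 to 60 N. Pads are 32 mm wide; open, the fingers measure 118 mm over their backs; the gripper's body (76 mm by 178 mm) begins 60 mm behind the grasp point.
Start: joints at [-72.594, 18.312, 89.639, -0, 72.044, -1.146], TCP at [182.952, -545.135, 213.976] pointing down, gripper open.
Joint ranges: [-177.97, 177.97], [-48.28, 115.42], [12.27, 149.76], [-77.06, 257.06], [2.81, 150.46], [-146.56, 146.56]. Speed limits (degrees/s): [147.25, 147.25, 180, 180, 180, 180].

INTERFACE

Orientations are given as [roll, pitch, yaw] about the fixed x, y, z axes, in that order (R = Rz(yaw) Ry(pitch) Rx(roll)).
In Python, from workcell import env gives the robot as it stands.
- The arm moves only by the shell command python3 -m jog 'ROWS' [FORCE]. ROWS is a JSON object of lists of equal length, an entry for each row: "jaw": the finger opening in mm, from 0 to 91.2; "slide": the shift along the tool's x, y, z in units of 30 mm (1.0 is 30 mm), a list of three; "spin": the turn about the tool's z in units of 8 degrees (1.0 is 8 degrees). In form: {"jaw": [jaw, ...], "slide": [[dx, dy, dz], ...], "spin": [spin, ...]}. A call has 1 to 10 rows; each row shifts and turns the commanded pose from where the row before left it, along the tool's axes as they then stand; what a row does not reach is not made up. A row lasts 1/10 s, in which the tool goes at most 50 mm and 8.59 degrees, less where a joint would pass 70% of its speed; a pose out of reach is approached as far as the arm can. A call is refused whole if a number of a shift passes 1 or a number of a turn 1, either way. A call with a gripper value outside its range is refused whole. The fingers move at their own pace and stop on an object; FORCE is the grip in N (left out, the last holds). Time passes only in rows, so rows that do not move let the fingers close. It gives the time, the measured TCP pose, the force, the opening and the grip force at its end, in the units of the state.
- env.state(): the state, without advancing time (a new reading comes with each control period).
- env.grab_frame(name): name is "scene" or "side" or "wrist"; returns the picture (384x512x3 uint8, red, green, blue); there is no depth.
- env.camera_model(name): a dict with "fx", "fy", "cx", "cy" (pixels), "camera_from_world" (4x4, takes a point from world to camera coordinates). Camera axes: x right, y up, looking along -z (the intrinsics and any distortion apply to the point x, -y, -z); pixel columns grow to the right and rows downward; lengths in mm; the calibration is good to about 2 mm. A picture is of the moment at which its call begins: read the wrist's pose just before it. camera_model takes no time and is no camera call; for the wrist camera it gives the pose at the moment of the call.
- env.job_done(): hands the job in; it is judged then, once.
The state is a dict: "time_s": time; "qpos": joint angles; "qvel": joint speeds; "effort": joint torques, N m; "ee_pos": TCP position; "ee_rot": TCP orientation; "force": force on the tool from outside, world axes, zero at the start; "torque": the same for the moment, N m; "gripper_width": finger opening in mm; "gripper_force": force on a finger pad.
Only numpy, scipy, OpenCV 4.12 (cv2) and the standard library are available. Lean on these libraries where they do the work, as an engineer would, in place of code of your own. Each camera call takes 0.05 s, during which the arm holds its last target. There are 200 camera calls.

## Working session

There is one attempt and no reset: what is moved stays moved. The work goes in short steps, Python scripts to look and compute and a shell command to move; the robot and the scene stay as the last step left them, time stands still between calls to the robot, and variables do not carry over. Pictures are saved under pics/ and viewed, at most 10 in all, crops included, and the job is handed in when it is done.

```bash
ls; mkdir -p pics
python3 - <<'E'
from workcell import env
import cv2,numpy as np
for n in ["scene","side"]:
    cv2.imwrite(f"pics/{n}0.png",env.grab_frame(n)[:,:,::-1])
    m=env.camera_model(n);print(n,{k:(np.round(v,3).tolist()) for k,v in m.items() if not isinstance(v,str)})
s=env.state();print(s)
E
```

```text
pics
scene {'fx': 470.06, 'fy': 470.06, 'cx': 254.871, 'cy': 191.936, 'camera_from_world': [[-0.482, -0.876, 0.017, 288.85], [0.438, -0.224, 0.871, -354.569], [-0.759, 0.428, 0.492, -571.762], [0.0, 0.0, 0.0, 1.0]]}
side {'fx': 404.057, 'fy': 404.057, 'cx': 253.593, 'cy': 192.622, 'camera_from_world': [[-0.712, -0.702, -0.001, 421.512], [0.533, -0.543, 0.649, -401.732], [-0.456, 0.462, 0.761, -841.818], [0.0, 0.0, 0.0, 1.0]]}
{'time_s': 0.1, 'qpos': array([-7.25927639e+01,  1.83472936e+01,  8.96997114e+01, -7.83821557e-04,
        7.20433023e+01, -1.14655136e+00]), 'qvel': array([ 0.00824814, -0.02636456, -0.10956418,  0.03806901, -0.00792897,
       -0.08637872]), 'effort': array([ 6.70421668e-04, -4.13333058e+01, -2.32510740e+01,  7.30500603e-02,
        4.21762979e-02, -5.42084069e-05]), 'ee_pos': array([ 182.81735519, -544.68660659,  213.20921064]), 'ee_rot': array([-1.79909696e+02, -1.06191728e-03,  1.85540288e+01]), 'force': array([ 0.42998232,  0.3483069 , -0.23217742]), 'torque': array([-0.01303305, -0.01749848,  0.01694832]), 'gripper_force': 0.0, 'gripper_width': 91.34673013012515}
```

View pics/scene0.png

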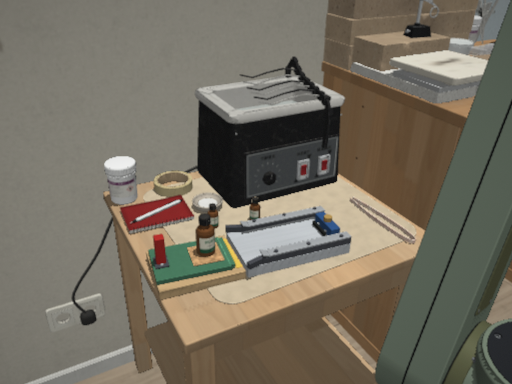

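View pics/side0.png

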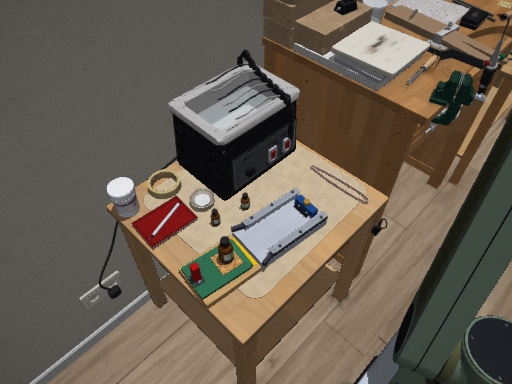

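Scene: red post top ~(158,236), bottle ~(205,235), station ~(230-350, 215-270), blue stop ~(325,222). Side: post top ~(195,265), bottle (225,250), station (235-325, 195-262), stop (305,206). I'll enlarge these for accurate picks.

Run:
```python
import cv2,numpy as np
a=cv2.imread("pics/scene0.png")[200:290,145:355];b=cv2.imread("pics/side0.png")[190:302,175:335]
a=cv2.resize(a,None,fx=3.8,fy=3.8,interpolation=cv2.INTER_CUBIC)
cv2.imwrite("pics/a.png",a)
b=cv2.resize(b,None,fx=5,fy=5,interpolation=cv2.INTER_CUBIC);cv2.imwrite("pics/b.png",b)
```

```text
(no output)
```

View pics/a.png

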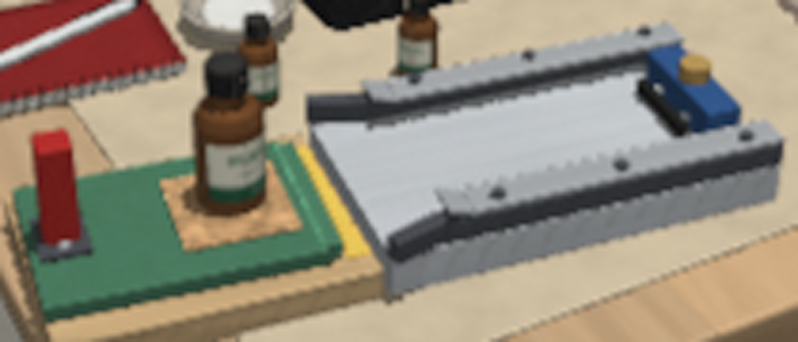

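View pics/b.png

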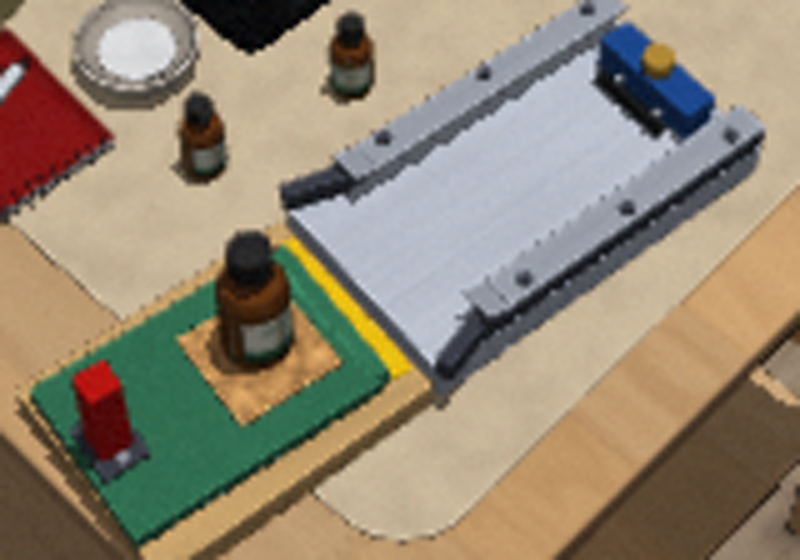

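Picks: post top a(51,136)/b(98,380), pad corners a(190,250),(161,180),(298,228)/b(247,423),(178,340),(341,362). Six lip screws and the step corners are visible in both views, so I can triangulate them.

```bash
cat > h.py <<'E'
import numpy as np
from scipy.optimize import least_squares
def proj(m,P):
    P=np.atleast_2d(P);c=P@m["camera_from_world"][:3,:3].T+m["camera_from_world"][:3,3]
    return np.c_[m["fx"]*c[:,0]/-c[:,2]+m["cx"],m["fy"]*-c[:,1]/-c[:,2]+m["cy"]]
def tri(obs):  # [(model,uv)]
    f=lambda p:np.concatenate([proj(m,p)[0]-u for m,u in obs])
    r=least_squares(f,[450,-200,40],x_scale=100);return r.x,np.abs(r.fun).max()
def fit(obs,x0,yaw0): # obs: (model, local pt, uv)
    def w(x,p):
        c,s=np.cos(x[3]),np.sin(x[3]);return np.array([c*p[0]-s*p[1]+x[0],s*p[0]+c*p[1]+x[1],p[2]+x[2]])
    f=lambda x:np.concatenate([proj(m,w(x,p))[0]-u for m,p,u in obs])
    r=least_squares(f,[*x0,yaw0],x_scale=[100,100,100,1],loss="soft_l1");return r.x,f(r.x).reshape(-1,2)
E
python3 - <<'E'
from h import *
from workcell import env
np.set_printoptions(precision=1,suppress=True)
S,D=env.camera_model("scene"),env.camera_model("side")
A=lambda u:(np.array(u)+.5)/3.8-.5+[145,200]
B=lambda u:(np.array(u)+.5)/5-.5+[175,190]
pts={"post":((51,136),(98,380)),"n1":((498,193),(524,278)),"n2":((621,163),(626,208)),"n3":((746,135),(731,134)),
"f1":((415,77),(382,138)),"f2":((529,54),(484,72)),"f3":((644,32),(587,9)),
"padRR":((190,250),(247,423)),"padRL":((161,180),(178,340)),"padFR":((298,228),(341,362)),"stepL":((310,128),(288,215)),"stepR":((388,262),(437,362)),
"trRL":((14,190),(33,390)),"trRR":((48,303),(138,542)),"knob":((695,60),(659,50)),"cap":((226,60),(248,240)),"stopR":((690,128),(688,132))}
R={}
for k,(a,b) in pts.items():
    R[k],e=tri([(S,A(a)),(D,B(b))]);print(k,R[k],round(e,2))
for p,q in (("n1","n3"),("f1","f3"),("stepR","stepL"),("padRR","padFR"),("padRR","padRL"),("trRR","trRL")):
    d=R[q]-R[p];print(p,q,np.degrees(np.arctan2(d[1],d[0])),np.linalg.norm(d))
L={"post":(-58,0,70),"padRR":(-2,-30,12),"padRL":(-2,30,12),"padFR":(58,-30,12),"trRL":(-75,50,10),"trRR":(-75,-50,10)}
d=R["n3"]-R["n1"];y0=np.arctan2(d[1],d[0])
o=[];
for k,p in L.items(): o+=[(S,p,A(pts[k][0])),(D,p,B(pts[k][1]))]
x,r=fit(o,[400,-200,20],y0);print("tray",x[:3],np.degrees(x[3]));print(r)
sc=[("n1","f1"),("n2","f2"),("n3","f3")]
for a,b in sc: print("mid",(R[a]+R[b])/2,np.linalg.norm(R[a]-R[b]))
L={"stepL":(0,64,24),"stepR":(0,-64,24)}
E
```

```text
post [558.3 225.5  93.4] 0.36
n1 [476.5  23.3  44.4] 0.33
n2 [466.8 -44.5  46.6] 0.48
n3 [ 458.6 -119.8   45.3] 0.2
f1 [588.7  10.3  45.4] 0.63
f2 [581.2 -60.1  44.6] 0.39
f3 [ 570.9 -132.9   44.7] 0.21
padRR [521.7 172.1  31.1] 0.23
padRL [579.  164.9  33.6] 0.45
padFR [513.7 116.9  30.5] 0.06
stepL [600.5  69.4  22.7] 0.54
stepR [486.3  78.9  14.9] 0.59
trRL [610.1 233.   30.3] 0.23
trRR [510.3 249.   35.6] 0.8
knob [ 517.8 -129.2   56.5] 0.05
cap [556.2 134.3 111.4] 0.05
stopR [475.5 -98.3  47.6] 1.22
n1 n3 -97.12981559129085 144.2399476405033
f1 f3 -97.08935059127134 144.28931067380665
stepR stepL -4.752482009750876 114.81594095786701
padRR padFR -98.23305546265338 55.79828923504874
padRR padRL -7.215529284225297 57.83900157154131
trRR trRL -9.071318071659137 101.2914933840386
tray [550.2 167.2  20.6] -99.18336916556547
[[ 0.1  0.9]
 [ 0.5 -0.3]
 [-1.  -0. ]
 [-0.2  0.2]
 [-0.4  0.2]
 [ 0.3 -0.5]
 [ 1.5 -0.5]
 [ 1.3 -0.4]
 [-0.6 -0.4]
 [-0.2 -0.6]
 [-1.1  1.7]
 [ 0.2 -0.4]]
mid [532.6  16.8  44.9] 112.95709522638005
mid [524.  -52.3  45.6] 115.47469083247798
mid [ 514.8 -126.4   45. ] 113.05630607326049
```

```bash
python3 - <<'E'
from h import *
from workcell import env
S,D=env.camera_model("scene"),env.camera_model("side")
def ray(m,u,z=0):
    T=m["camera_from_world"];R=T[:3,:3];c=-R.T@T[:3,3]
    d=R.T@np.array([(u[0]-m["cx"])/m["fx"],-(u[1]-m["cy"])/m["fy"],-1]);return (c+d*(z-c[2])/d[2]).round()
for u in [(200,172),(240,198),(338,168),(122,202)]: print("S",ray(S,u))
for u in [(180,155),(232,193),(297,137),(125,215)]: print("D",ray(D,u))
E
python3 -m jog '{"jaw":[60,60,60,60,60,60,60,60,60,60],"slide":[[0,0,0],[0,0,0],[0,0,0],[0,0,0],[0,0,0],[0,0,0],[0,0,0],[0,0,0],[0,0,0],[0,0,0]],"spin":[-0.8,-0.8,-0.8,-0.8,-0.8,-0.8,-0.8,-0.8,-0.8,-0.8]}' 20
python3 -m jog '{"jaw":[50,50,50,50,50,50,50,50,50,50],"slide":[[1,0.34,0],[1,0.34,0],[1,0.34,0],[1,0.34,0],[1,0.34,0],[1,0.34,0],[1,0.34,0],[1,0.34,0],[1,0.34,0],[1,0.34,0]],"spin":[0,0,0,0,0,0,0,0,0,0]}'
```

```text
S [928. -11.   0.]
S [753. -43.   0.]
S [ 777. -364.    0.]
S [866. 219.   0.]
D [949. -29.   0.]
D [715. -35.   0.]
D [ 739. -355.    0.]
D [870. 231.  -0.]
time_s: 1.1
ee_pos: [182.8, -544.8, 213.4]
ee_rot: [-180.0, -0.1, 82.8]
force: [0.5, 0.1, 0.3]
gripper_width: 59.9
gripper_force: 0.0
time_s: 2.1
ee_pos: [323.1, -259.5, 213.7]
ee_rot: [-180.0, -0.0, 82.5]
force: [0.1, -0.5, 0.7]
gripper_width: 50.0
gripper_force: 0.0
```

```bash
python3 -m jog '{"jaw":[50,50,50,50,50,50,50,50,50,50],"slide":[[1,0.33,0],[1,0.33,0],[1,0.33,0],[1,0.33,0],[1,0.33,0],[1,0.33,0],[1,0.33,0],[1,0.33,0],[1,0.33,0],[1,0.33,0]],"spin":[0,0,0,0,0,0,0,0,0,0]}'
python3 -m jog '{"jaw":[50,50,50,50,50,50,50,50],"slide":[[1,0.33,0],[1,0.33,0],[1,0.33,0],[1,0.33,0],[1,0.33,0],[1,0.33,0],[1,0.33,0],[0,0,0]],"spin":[0,0,0,0,0,0,0,0]}'
python3 - <<'E'
from workcell import env
import cv2,numpy as np
m=env.camera_model("wrist");cv2.imwrite("pics/w0.png",cv2.resize(env.grab_frame("wrist")[:,:,::-1],(768,576),interpolation=cv2.INTER_CUBIC))
np.save("w0.npy",m,allow_pickle=True);print(m)
E
```

```text
time_s: 3.1
ee_pos: [460.2, 25.0, 213.7]
ee_rot: [-180.0, 0.0, 82.6]
force: [0.5, -0.8, -0.5]
gripper_width: 50.1
gripper_force: 0.0
time_s: 3.9
ee_pos: [557.0, 226.1, 212.8]
ee_rot: [-180.0, -0.1, 82.7]
force: [-0.3, -0.1, -0.4]
gripper_width: 50.2
gripper_force: 0.0
{'fx': 296.9090037121465, 'fy': 296.9090037121465, 'cx': 256.24477349573647, 'cy': 186.08449289324972, 'camera_from_world': array([[ 9.91882886e-01, -1.27154786e-01,  2.17659306e-05,
        -5.24732971e+02],
       [ 1.21981350e-01,  9.51478651e-01, -2.82504738e-01,
        -2.52793891e+02],
       [ 3.59011197e-02,  2.80214269e-01,  9.59265903e-01,
        -4.75204169e+02],
       [ 0.00000000e+00,  0.00000000e+00,  0.00000000e+00,
         1.00000000e+00]])}
```

View pics/w0.png

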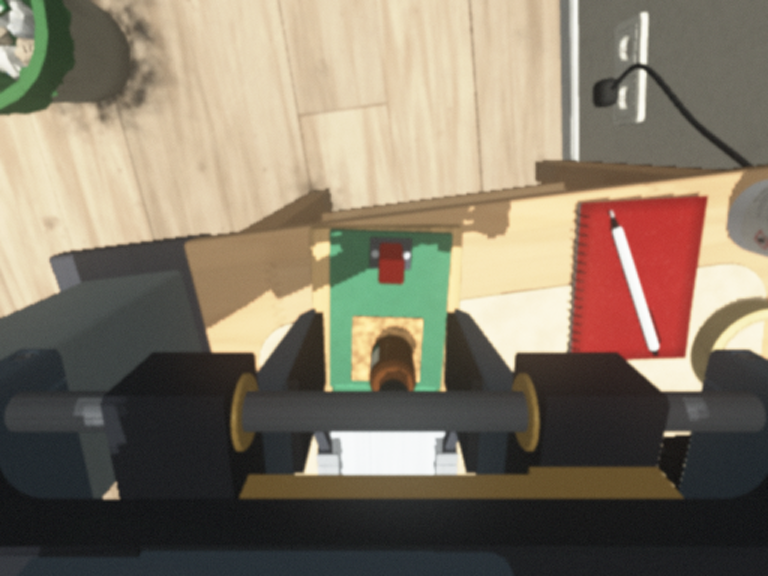

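Wrist view: tray straight below with its edges near vertical (x 330 / 450), rear edge at row ~232, post top front corners (379,283) and (405,283), pad corners (353,317), (423,318) and (350,382). The bottle stands on the pad. I'll fit all three views together.

Run:
```python
from h import *
from workcell import env
np.set_printoptions(precision=2,suppress=True)
S,D=env.camera_model("scene"),env.camera_model("side");W=np.load("w0.npy",allow_pickle=True).item()
A=lambda u:(np.array(u)+.5)/3.8-.5+[145,200]
B=lambda u:(np.array(u)+.5)/5-.5+[175,190]
C=lambda u:(np.array(u)+.5)/1.5-.5
L={"post":(-58,0,70),"padRR":(-2,-30,12),"padRL":(-2,30,12),"padFR":(58,-30,12),"trRL":(-75,50,10)}
pts={"post":((51,136),(98,380)),"padRR":((190,250),(247,423)),"padRL":((161,180),(178,340)),"padFR":((298,228),(341,362)),"trRL":((14,190),(33,390))}
o=[]
for k,p in L.items(): o+=[(S,p,A(pts[k][0])),(D,p,B(pts[k][1]))]
w=[(W,p,C(u)) for p,u in [((-49,9,70),(405,283)),((-49,-9,70),(379,283)),((-75,50,10),(453,234)),((-75,-50,10),(330,231)),((-2,30,12),(423,318)),((-2,-30,12),(353,317)),((58,-30,12),(350,382))]]
for n,q in (("w",w),("all",o+w)):
    x,r=fit(q,[550,167,20],np.radians(-97));print(n,x[:3],np.degrees(x[3]));
    c,s=np.cos(x[3]),np.sin(x[3]);print("post",x[0]-58*c,x[1]-58*s,x[2]+70);print(r[-7:])
# station in wrist: step corners? lips start
print(proj(W,[[532.6,16.8,45]])*1.5)
```

```text
w [553.56 168.29  19.78] -99.37141799802919
post 562.9994357851268 225.51325981743793 89.7751585062882
[[-0.4   1.29]
 [-0.39  0.69]
 [ 0.4  -0.03]
 [-0.36 -0.99]
 [ 0.36  0.4 ]
 [-0.18 -0.52]
 [ 1.11 -1.54]]
all [553.25 167.17  17.5 ] -99.44115617164098
post 562.7662755846617 224.37986214296748 87.50193465426639
[[-0.6   1.71]
 [-0.45  1.1 ]
 [ 0.03  0.61]
 [-0.16 -0.42]
 [ 0.06  0.62]
 [-0.16 -0.35]
 [ 1.07 -1.64]]
[[385.9  480.48]]
```

```bash
python3 -m jog '{"jaw":[50,50,50,50,50,50,50,50,50,50],"slide":[[-0.01,0.12,0.6],[0,0,0.6],[0,0,0.6],[0,0,0.6],[0,0,0.6],[0,0,0.6],[0,0,0.6],[0,0,0.6],[0,0,0.5],[0,0,0]],"spin":[0.26,0,0,0,0,0,0,0,0,0]}'
python3 -m jog '{"jaw":[40,35,30,25,22,20,18,15,12,10],"slide":[[0,0,0],[0,0,0],[0,0,0],[0,0,0],[0,0,0],[0,0,0],[0,0,0],[0,0,0],[0,0,0],[0,0,0]],"spin":[0,0,0,0,0,0,0,0,0,0]}' 50
```

```text
time_s: 4.95
ee_pos: [557.3, 220.4, 52.9]
ee_rot: [-179.7, 0.2, 80.4]
force: [-0.6, -0.3, 0.7]
gripper_width: 50.2
gripper_force: 0.0
time_s: 5.95
ee_pos: [560.1, 222.3, 55.2]
ee_rot: [179.9, -0.0, 80.5]
force: [2.7, 0.2, 1.7]
gripper_width: 17.8
gripper_force: 50.0
```

```bash
python3 -m jog '{"jaw":[10,10,10,10,10,10,10,10,10,10],"slide":[[0,0,-0.03],[0,0,-0.05],[0,0,-0.06],[0,0,-0.06],[0,0,-0.06],[0,0,-0.05],[0,0,-0.04],[0,0,-0.02],[0,0,0],[0,0,0]],"spin":[0,0,-0.05,-0.06,-0.06,-0.06,-0.05,-0.02,0,0]}' 55
python3 - <<'E'
from workcell import env
import cv2,numpy as np
print(env.state()["force"],env.state()["torque"],env.state()["ee_pos"])
a=env.grab_frame("scene")[200:290,145:295,::-1];b=env.grab_frame("side")[200:300,175:325,::-1]
a=cv2.resize(a,(750,450),interpolation=cv2.INTER_CUBIC);b=cv2.resize(b,(750,500),interpolation=cv2.INTER_CUBIC)
cv2.imwrite("pics/l.png",a)
E
```

```text
time_s: 6.95
ee_pos: [559.5, 222.2, 66.0]
ee_rot: [-180.0, 0.0, 82.9]
force: [0.3, 0.4, -2.5]
gripper_width: 17.5
gripper_force: 55.0
[ 0.32157062  0.38733516 -2.49101752] [ 0.1691771  -0.10598797 -0.02541707] [559.45019109 222.20237029  66.00281534]
```

View pics/l.png

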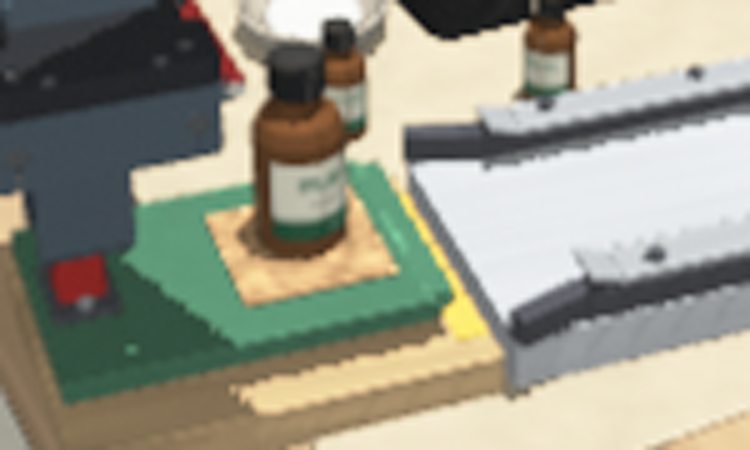

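Lifted level, bottle upright, tray nose just short of the step. Advancing over the step.

```bash
python3 -m jog '{"jaw":[10,10,10,10,10,10,10,10,10,10],"slide":[[-0.04,0,0],[-0.1,0,0],[-0.14,0,0],[-0.16,0,0],[-0.16,0,0],[-0.16,0,0],[-0.16,0,0],[-0.14,0,0],[-0.1,0,0],[-0.06,0,0]],"spin":[0,0,0,0,0,0,0,0,0,0]}'
python3 -m jog '{"jaw":[10,10,10,10,10],"slide":[[-0.1,0,0],[-0.12,0,0],[-0.08,0,0],[0,0,0],[0,0,0]],"spin":[0,0,0,0,0]}'
python3 - <<'E'
from workcell import env
import cv2,numpy as np
a=env.grab_frame("scene")[200:290,145:295,::-1];b=env.grab_frame("side")[195:295,190:330,::-1]
a=cv2.resize(a,(500,300),interpolation=cv2.INTER_CUBIC);b=cv2.resize(b,(420,300),interpolation=cv2.INTER_CUBIC)
cv2.imwrite("pics/m.png",np.vstack([a,np.pad(b,((0,0),(0,80),(0,0)))]))
E
```

```text
time_s: 8.05
ee_pos: [554.9, 185.6, 66.1]
ee_rot: [180.0, 0.0, 82.9]
force: [-0.3, -0.0, -3.2]
gripper_width: 17.9
gripper_force: 55.0
time_s: 8.55
ee_pos: [553.9, 177.0, 66.0]
ee_rot: [180.0, -0.0, 82.9]
force: [0.4, -0.2, -2.7]
gripper_width: 18.1
gripper_force: 55.0
```

View pics/m.png

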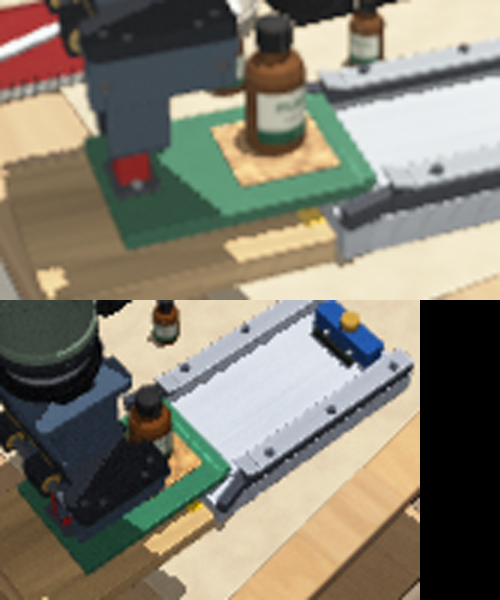

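```bash
for i in 1 2; do :; done
python3 -m jog '{"jaw":[10,10,10,10],"slide":[[0,0,0.02],[0,0,0.02],[0,0,0.02],[0,0,0]],"spin":[0,0,0,0]}' | egrep 'pos|rot|force'
python3 -m jog '{"jaw":[10,10,10],"slide":[[0,0,0.02],[0,0,0.02],[0,0,0]],"spin":[0,0,0]}' | egrep 'pos|rot|force'
```

```text
ee_pos: [553.7, 177.0, 64.1]
ee_rot: [-180.0, 0.0, 82.9]
force: [-0.2, 0.7, -2.2]
gripper_force: 55.0
ee_pos: [553.8, 177.0, 62.9]
ee_rot: [-180.0, 0.0, 82.9]
force: [0.4, 0.4, -3.1]
gripper_force: 55.0
```

```bash
python3 -m jog '{"jaw":[10,10,10],"slide":[[0,0,0.02],[0,0,0.02],[0,0,0]],"spin":[0,0,0]}' | egrep 'pos|rot|force'
python3 -m jog '{"jaw":[10,10],"slide":[[0,0,0.02],[0,0,0]],"spin":[0,0]}' | egrep 'pos|rot|force'
```

```text
ee_pos: [553.8, 176.9, 61.7]
ee_rot: [-180.0, 0.0, 82.9]
force: [0.1, 0.4, -2.6]
gripper_force: 55.0
ee_pos: [553.9, 177.0, 61.3]
ee_rot: [180.0, 0.0, 82.9]
force: [-0.1, -0.2, -1.9]
gripper_force: 55.0
```

```bash
python3 -m jog '{"jaw":[10,10],"slide":[[0,0,0.02],[0,0,0]],"spin":[0,0]}' | egrep 'pos|force:'
python3 -m jog '{"jaw":[10,10],"slide":[[0,0,0.02],[0,0,0]],"spin":[0,0]}' | egrep 'pos|force:'
```

```text
ee_pos: [554.0, 177.1, 61.0]
force: [-0.2, 1.3, 0.2]
gripper_force: 55.0
ee_pos: [554.1, 177.2, 60.7]
force: [-1.8, 1.1, 2.9]
gripper_force: 55.0
```

```bash
python3 -m jog '{"jaw":[10,10,10,10,10,10,10,10],"slide":[[0,0,-0.02],[-0.03,0,0],[-0.06,0,0],[-0.08,0,0],[-0.08,0,0],[-0.08,0,0],[-0.06,0,0],[-0.03,0,0]],"spin":[0,0,0,0,0,0,0,0]}' | egrep 'pos|rot|force:'
python3 -m jog '{"jaw":[10,10,10,10,10,10,10,10],"slide":[[-0.03,0,0],[-0.06,0,0],[-0.08,0,0],[-0.08,0,0],[-0.08,0,0],[-0.08,0,0],[-0.06,0,0],[-0.03,0,0]],"spin":[0,0,0,0,0,0,0,0]}' | egrep 'pos|rot|force:'
```

```text
ee_pos: [552.5, 164.5, 60.9]
ee_rot: [180.0, -0.0, 82.9]
force: [-0.6, 4.3, 3.7]
gripper_force: 55.0
ee_pos: [550.7, 149.8, 61.0]
ee_rot: [180.0, -0.0, 82.9]
force: [0.8, 4.7, 6.0]
gripper_force: 55.0
```

```bash
python3 -m jog '{"jaw":[10,10,10,10,10,10,10,10],"slide":[[0,0,-0.02],[-0.03,0,0],[-0.07,0,0],[-0.1,0,0],[-0.1,0,0],[-0.1,0,0],[-0.07,0,0],[-0.03,0,0]],"spin":[0,0,0,0,0,0,0,0]}' | egrep 'pos|rot|force:'
python3 -m jog '{"jaw":[10,10,10,10,10,10,10,10],"slide":[[-0.03,0,0],[-0.07,0,0],[-0.1,0,0],[-0.1,0,0],[-0.1,0,0],[-0.07,0,0],[-0.03,0,0],[0,0,0]],"spin":[0,0,0,0,0,0,0,0]}' | egrep 'pos|rot|force:'
```

```text
ee_pos: [548.4, 134.3, 61.1]
ee_rot: [-180.0, 0.0, 82.9]
force: [-0.3, 1.6, 0.6]
gripper_force: 55.0
ee_pos: [546.5, 119.4, 61.1]
ee_rot: [-180.0, 0.0, 82.9]
force: [0.7, 0.1, -1.0]
gripper_force: 55.0
```

```bash
python3 -m jog '{"jaw":[10,10,10,10,10,10,10,10,10,10],"slide":[[-0.04,0,0],[-0.08,0,0],[-0.12,0,0],[-0.14,0,0],[-0.14,0,0],[-0.14,0,0],[-0.14,0,0],[-0.12,0,0],[-0.08,0,0],[-0.04,0,0]],"spin":[0,0,0,0,0,0,0,0,0,0]}' | egrep 'pos|rot|force:'
python3 -m jog '{"jaw":[10,10,10,10,10,10,10,10,10,10],"slide":[[-0.04,0,0],[-0.08,0,0],[-0.1,0,0],[-0.12,0,0],[-0.12,0,0],[-0.12,0,0],[-0.1,0,0],[-0.08,0,0],[-0.04,0,0],[0,0,0]],"spin":[0,0,0,0,0,0,0,0,0,0]}' | egrep 'pos|rot|force:'
```

```text
ee_pos: [542.7, 88.5, 61.1]
ee_rot: [-180.0, 0.0, 82.9]
force: [-0.4, 0.5, -1.4]
gripper_force: 55.0
ee_pos: [539.8, 64.8, 61.2]
ee_rot: [-180.0, 0.0, 82.9]
force: [0.1, -0.9, -2.9]
gripper_force: 55.0
```

```bash
python3 -m jog '{"jaw":[10,10,10,10,10,10,10,10,10],"slide":[[-0.04,0,0],[-0.07,0,0],[-0.09,0,0],[-0.09,0,0],[-0.09,0,0],[-0.09,0,0],[-0.07,0,0],[-0.04,0,0],[0,0,0]],"spin":[0,0,0,0,0,0,0,0,0]}' | egrep 'pos|rot|force:'
python3 -m jog '{"jaw":[10,10,10,10,10,10],"slide":[[-0.03,0,0],[-0.04,0,0],[-0.04,0,0],[-0.04,0,0],[-0.04,0,0],[0,0,0]],"spin":[0,0,0,0,0,0]}' | egrep 'pos|force:'
```

```text
ee_pos: [537.6, 47.5, 61.2]
ee_rot: [-180.0, 0.0, 82.9]
force: [0.2, -0.0, -2.3]
gripper_force: 55.0
ee_pos: [536.9, 41.9, 61.2]
force: [0.6, -0.5, -3.3]
gripper_force: 55.0
```

```bash
python3 -m jog '{"jaw":[10,10,10,10,10,10],"slide":[[-0.03,0,0],[-0.03,0,0],[-0.03,0,0],[-0.03,0,0],[-0.03,0,0],[0,0,0]],"spin":[0,0,0,0,0,0]}' | egrep 'pos|force:'
python3 -m jog '{"jaw":[10,10,10,10,10,10],"slide":[[-0.03,0,0],[-0.03,0,0],[-0.03,0,0],[-0.03,0,0],[-0.03,0,0],[0,0,0]],"spin":[0,0,0,0,0,0]}' | egrep 'pos|force:'
```

```text
ee_pos: [536.4, 37.5, 61.2]
force: [-0.9, 0.2, -2.4]
gripper_force: 55.0
ee_pos: [535.8, 33.0, 61.2]
force: [-0.1, -0.2, -3.1]
gripper_force: 55.0
```

```bash
python3 -m jog '{"jaw":[10,10,10,10],"slide":[[-0.03,0,0],[-0.03,0,0],[-0.03,0,0],[0,0,0]],"spin":[0,0,0,0]}' | egrep 'pos|force:'
python3 -m jog '{"jaw":[10,10,10,10],"slide":[[-0.03,0,0],[-0.03,0,0],[-0.03,0,0],[0,0,0]],"spin":[0,0,0,0]}' | egrep 'pos|force:'
python3 -m jog '{"jaw":[10,10,10,10],"slide":[[-0.03,0,0],[-0.03,0,0],[-0.03,0,0],[0,0,0]],"spin":[0,0,0,0]}' | egrep 'pos|force:'
```

```text
ee_pos: [535.5, 30.4, 61.2]
force: [-0.1, 0.2, -3.2]
gripper_force: 55.0
ee_pos: [535.2, 27.7, 61.2]
force: [-0.1, 0.1, -2.3]
gripper_force: 55.0
ee_pos: [534.8, 25.0, 61.2]
force: [0.7, -0.5, -2.1]
gripper_force: 55.0
```

```bash
python3 -m jog '{"jaw":[10,10,10,10],"slide":[[-0.03,0,0],[-0.03,0,0],[-0.03,0,0],[0,0,0]],"spin":[0,0,0,0]}' | egrep 'pos|force:'
python3 -m jog '{"jaw":[10,10,10],"slide":[[-0.03,0,0],[-0.03,0,0],[0,0,0]],"spin":[0,0,0]}' | egrep 'pos|force:'
python3 -m jog '{"jaw":[10,10,10],"slide":[[-0.03,0,0],[-0.03,0,0],[0,0,0]],"spin":[0,0,0]}' | egrep 'pos|force:'
```

```text
ee_pos: [534.8, 23.3, 61.5]
force: [-0.4, 5.3, -1.3]
gripper_force: 55.0
ee_pos: [534.5, 21.3, 61.4]
force: [1.0, 5.7, -1.6]
gripper_force: 55.0
ee_pos: [534.3, 19.4, 61.4]
force: [0.1, 5.4, -0.7]
gripper_force: 55.0
```

Buffer contact felt (about 5 N); pushing on until it goes solid.

```bash
python3 -m jog '{"jaw":[10,10,10],"slide":[[-0.03,0,0],[-0.03,0,0],[0,0,0]],"spin":[0,0,0]}' | egrep 'pos|force:'
python3 -m jog '{"jaw":[10,10],"slide":[[-0.03,0,0],[0,0,0]],"spin":[0,0]}' | egrep 'pos|force:'
python3 -m jog '{"jaw":[10,10],"slide":[[-0.02,0,0],[0,0,0]],"spin":[0,0]}' | egrep 'pos|force:'
```

```text
ee_pos: [534.0, 17.5, 61.4]
force: [0.6, 5.0, -1.9]
gripper_force: 55.0
ee_pos: [533.9, 16.6, 61.4]
force: [0.5, 4.5, -1.3]
gripper_force: 55.0
ee_pos: [533.8, 15.9, 61.3]
force: [0.5, 4.9, -0.6]
gripper_force: 55.0
```

```bash
python3 -m jog '{"jaw":[10,10],"slide":[[-0.02,0,0],[0,0,0]],"spin":[0,0]}' | egrep 'pos|force:'
```

```text
ee_pos: [533.8, 15.5, 61.4]
force: [0.1, 5.1, 0.2]
gripper_force: 55.0
```

```bash
python3 -m jog '{"jaw":[10,10],"slide":[[-0.02,0,0],[0,0,0]],"spin":[0,0]}' | egrep 'pos|force:'
python3 -m jog '{"jaw":[10,10],"slide":[[-0.02,0,0],[0,0,0]],"spin":[0,0]}' | egrep 'pos|force:'
```

```text
ee_pos: [533.9, 15.5, 61.5]
force: [0.1, 7.6, -0.6]
gripper_force: 55.0
ee_pos: [534.0, 15.4, 61.6]
force: [0.9, 9.7, 0.5]
gripper_force: 55.0
```

```bash
python3 -m jog '{"jaw":[10,10],"slide":[[-0.03,0,0],[0,0,0]],"spin":[0,0]}' | egrep 'pos|force:'
python3 -m jog '{"jaw":[10,10],"slide":[[-0.03,0,0],[0,0,0]],"spin":[0,0]}' | egrep 'pos|force:'
```

```text
ee_pos: [534.1, 15.3, 61.9]
force: [0.4, 12.0, 1.3]
gripper_force: 55.0
ee_pos: [534.2, 15.1, 62.1]
force: [-0.4, 15.9, 2.2]
gripper_force: 55.0
```

```bash
python3 -m jog '{"jaw":[10,10,10,10],"slide":[[0.04,0,0],[0.04,0,0.01],[0,0,0.01],[0,0,0]],"spin":[0,0,0,0]}' | egrep 'pos|force:'
python3 -m jog '{"jaw":[18,19,20,22,26,30,34,38,38,38],"slide":[[0,0,0],[0,0,0],[0,0,0],[0,0,0],[0,0,0],[0,0,0],[0,0,0],[0,0,0],[0,0,0],[0,0,0]],"spin":[0,0,0,0,0,0,0,0,0,0]}' 10
```

```text
ee_pos: [533.9, 15.5, 61.2]
force: [-0.2, 8.1, 1.1]
gripper_force: 55.0
time_s: 23.45
ee_pos: [533.5, 14.4, 60.6]
ee_rot: [180.0, 0.0, 82.9]
force: [-0.3, -0.9, 0.4]
gripper_width: 38.1
gripper_force: 0.0
```

```bash
python3 -m jog '{"jaw":[38,38,38,38,38,38,38,38,38,38],"slide":[[0,0,-0.1],[0,0,-0.3],[0,0,-0.5],[0,0,-0.7],[0,0,-0.8],[0,0,-0.8],[0,0,-0.8],[0,0,-0.8],[0,0,-0.5],[0,0,0]],"spin":[0,0,0,0,0,0,0,0,0,0]}'
python3 - <<'E'
from workcell import env
import cv2,numpy as np
a=env.grab_frame("scene")[185:275,195:365,::-1];b=env.grab_frame("side")[185:275,200:340,::-1]
a=cv2.resize(a,(561,297),interpolation=cv2.INTER_CUBIC);b=cv2.resize(b,(462,297),interpolation=cv2.INTER_CUBIC)
cv2.imwrite("pics/e.png",np.vstack([a,np.pad(b,((0,0),(0,99),(0,0)))]))
E
```

```text
time_s: 24.45
ee_pos: [534.9, 14.5, 222.7]
ee_rot: [179.6, -0.0, 82.9]
force: [0.2, -0.2, -0.0]
gripper_width: 37.8
gripper_force: 0.0
```

View pics/e.png

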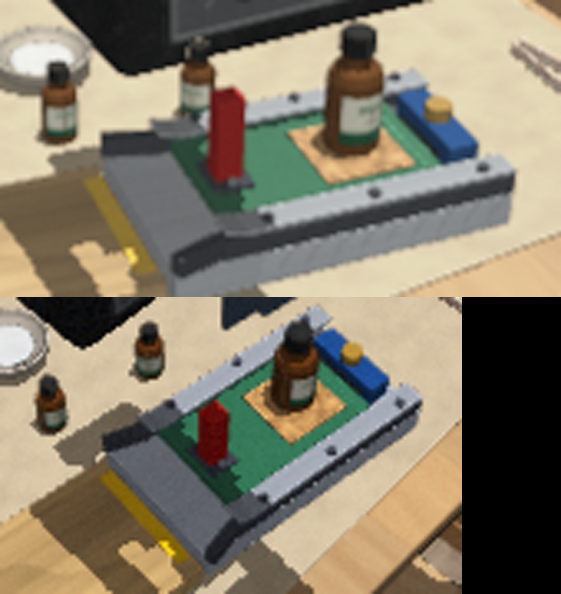

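The tray is under the lips with its nose against the stop. The bottle stands on the pad and the gripper is clear, so I'm handing in.

```bash
python3 -c "
from workcell import env
print(env.job_done())"
```

```text
the job is handed in; nothing more can be done
None
```

I slid the tray under the lips until the buffer went solid (about 8 mm of travel, 16 N push) and let go at about 24 s. The bottle is still standing on its pad, and the job is handed in; to clear the step I lifted the tray level by about 11 mm.

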